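# Set the depth stop of a bead-drilling stand

## Robot

A 6-joint arm with a two-finger parallel gripper is mounted at the origin on the work surface. World frame = base frame: x ahead of the robot, y to its left, z up, the work surface at z = 0. Lengths are in m, angles in rad, forces in N, time in s.
With the tool pointing down it reaches from about 0.275 to 1 m from the base axis. Payload 8.4 kg.
Tool frame: the origin (TCP) lies midway between the tips of the shut fingers; the grasp point (between the pads) lies 19 mm behind it (manip.grip_point_offset is the distance from the TCP to the grasp point, in m); z points along the fingers, y is the line along which they close (so a half turn about z gives the same grasp; the last joint's range is limited). The gripper opens to 85 mm and grips with 20 to 120 N. Pads are 22 mm wide; open, the fingers measure 114 mm over their backs; the gripper's body (76 mm by 85 mm) begins 54 mm behind the grasp point. The pads swing forward as they close: fully open they stand 13 mm farther back than shut.
Start: joints at [1.302, 0.353, 1.633, -0, 1.155, -0.002], TCP at [0.165, 0.603, 0.231] pointing down, gripper open.
Joint ranges: [-2.63, 2.63], [-0.92, 2.1], [0.06, 2.66], [-1.3, 4.44], [0, 2.69], [-3.02, 3.02]. Speed limits (rad/s): [2.22, 2.22, 2.79, 3.14, 3.14, 3.14].

## Interface

Orientations are given as a unit quaternion [x, y, z, w].
In Python, from bench import manip, imaging gives the robot as it stands.
- The arm moves only by the shell command python3 -m inch 'ROWS' [FORCE]. ROWS is JSON, a list of rows, each a list of 3 entries, a list of its own where there are three numbers: the finger opening in mm, from 0 to 85.4, then the shift along the world's x, y, z in mm, then the turn, a rotation vector about the world's x, y, z in rad. In form: [[claw, [dx, dy, dz], [wx, wy, wz]], ...]. A call has 1 to 10 rows; each row is the pose to reach, as a shift and turn from the pose commanded when the call began; what a row does not reach only later rows make up. A row lasts 1/10 s, in which the tool goes at most 50 mm and 8.59 degrees, less where a joint would pass 70% of its speed; a pose out of reach is approached as far as the arm can. A call with a gripper value outside its range is refused whole. The fingers move at their own pace and stop on an object; FORCE is the grip in N (left out, the last holds). Time passes only in rows, so rows that repeat a pose let the fingers close. It gives the time, the measured TCP pose, the force, the opening and the grip force at its end, in the units of the state.
- manip.get_obs(): the state, without advancing time (a new reading comes with each control period).
- imaging.read_camera(name): name is "side" or "top"; returns a dict with "img" (400x640x3 uint8, red, green, blue), "fx", "fy", "cx", "cy" (pixels), "D" ([k1, k2, p1, p2, k3] as OpenCV has them; the pictures are not rectified), "view" (4x4, takes a point from world to camera coordinates). Camera axes: x right, y up, looking along -z (the intrinsics and any distortion apply to the point x, -y, -z); pixel columns grow to the right and rows downward; lengths in m; the calibration is good to about 2 mm. A picture is of the moment at which its call begins. There is no depth.
- manip.job_done(): hands the job in; it is judged then, once.
The state is a dict: "time_s": time; "joint_pos": joint angles; "joint_vel": joint speeds; "joint_efforts": joint torques, N m; "eef_pos": TCP position; "orientation": TCP orientation; "wrist_force": force on the tool from outside, world axes, zero at the start; "wrist_torque": the same for the moment, N m; "opening": opening from 0.0 (shut) to 1.0 (fully open); "gripper_force": force on a finger pad.
Only numpy, scipy, OpenCV 4.12 (cv2) and the standard library are available. Lean on these libraries where they do the work, as an engineer would, in place of code of your own. Each camera call takes 0.05 s, during which the arm holds its last target. There are 200 camera calls.

## Task

One of the two bead-drilling stands has a wooden bead blank in its ring. On that stand, lower the depth stop rod until its foot touches the blank, and then lock it by pushing the raised clamp lever fully down to level. Do not touch the other stand.

Things in the scene. Friction and masses are not known exactly. Their poses are not given: they have to be found in the camera images.
- stop_rod: Upright steel depth stop rod, 12 mm thick, sliding vertically in the arm (flat top 143 mm above the table) of the stand with the blank; foot 20 mm wide below, black knob 32 mm wide, 28 mm tall on top. Origin: centre of the foot's underside, z up; the knob's flat top is 150 mm above it. Foot starts 30 to 55 mm above the blank. Friction (4 N) holds it where left; press or grip the knob to lower it.
- clamp_lever: Steel lever, 95 mm long, 12 mm wide, 10 thick (last 40 mm: 22 wide, 14 thick), hinged on top of the same arm. Origin: on the hinge axis, 155 mm above the table, 45 mm from the rod's axis; x along the lever to its free end, y along the level hinge; it points away from the rod. Free end starts raised 35 to 50 degrees; stiff (0.2 N m), stays where left. Pushed down it stops level: locked.
- blank: Light wooden bead blank, a disc 42 mm in diameter and 24 mm high, loose in a shallow ring (8 mm high) on the base plate (110 x 160 mm, 12 mm thick) of a fixed stand, right under its stop rod. Origin: centre of its underside, 12 mm above the table; z up. Another such blank lies on the table and is not needed.
- spare_stand: The other, identical fixed stand, with its own rod and lever but an empty ring; not to be touched. Origin: under the centre of its 110 x 160 mm base, on the table. Its rod is at y = +30 mm; its lever is hinged at y = -15 mm and points to -y, its end up to y = -110 mm. Knob at most 241 mm, lever at most 235 mm above the table.

How it is judged:
On the way, in this order (a step that is already met when the one before it is completed fails the run):
1. the stop's foot is down on the blank (within 4 mm) while the clamp lever is still raised by more than 20 degrees (z of stop_rod in the frame of blank below 0.028 m and horizontal distance between stop_rod and blank below 0.012 m and angle between clamp_lever's own x axis and vertical below 1.22 rad), for 0.1 s.
2. the clamp lever is pushed down to within 10 degrees of level (angle between clamp_lever's own x axis and vertical above 1.396 rad), for 0.1 s.
At the end, for the whole second after the job is handed in: The stop's foot rests on the blank (gap under 4 mm), the blank still lies flat (within 10 degrees) in its ring under the stop (axes within 12 mm), the clamp lever is within 10 degrees of level, and all is at rest (z of stop_rod in the frame of blank below 0.028 m and horizontal distance between stop_rod and blank below 0.012 m and angle between blank's own z axis and vertical below 0.17 rad and angle between clamp_lever's own x axis and vertical above 1.396 rad and linear speed of stop_rod below 0.01 m/s); the robot touches nothing.
It fails at once if the other stand, its rod or its lever is touched (more than 2 N) (contact force between any of the arm, the fingers and spare_stand above 2 N).
It also fails if it takes over 40 s, if anything falls off the work surface, if the arm or the gripper's body presses on something with over 40 N, if the wrist force passes 120 N, or if a joint passes its speed limit or range.

## Working session

There is one attempt and no reset: what is moved stays moved. The work goes in short steps, Python scripts to look and compute and a shell command to move; the robot and the scene stay as the last step left them, time stands still between calls to the robot, and variables do not carry over. Pictures are saved under pics/ and viewed, at most 10 in all, crops included, and the job is handed in when it is done.

```bash
mkdir -p pics
python3 - <<'E'
from bench import manip, imaging
import cv2,pickle
for n in("side","top"):
    c=imaging.read_camera(n); cv2.imwrite(f"pics/{n}0.png",c["img"][:,:,::-1]); pickle.dump(c,open(n+".pkl","wb"))
    print(n,c["fx"],c["D"],c["view"])
o=manip.get_obs();print(o["time_s"],o["eef_pos"],o["orientation"],o["wrist_force"],manip.grip_point_offset)
E
```

```text
side 379.72651974460297 [-0.05332293  0.          0.          0.          0.        ] [[-0.72308136 -0.69073669  0.00601393  0.39028812]
 [ 0.34970148 -0.35854086  0.86553875 -0.31382587]
 [-0.59570313  0.62795802  0.50080586 -0.37383896]
 [ 0.          0.          0.          1.        ]]
top 399.5990119236087 [-0.02157928  0.          0.          0.          0.        ] [[-0.02404341 -0.99921116 -0.03160667  0.02246584]
 [ 0.99599169 -0.0266666   0.08537826 -0.54953569]
 [-0.08615375 -0.0294272   0.99584716 -0.7288385 ]
 [ 0.          0.          0.          1.        ]]
0.1 [0.1646547  0.60246153 0.2306141 ] [ 1.32989274e-01  9.91117264e-01 -6.44395390e-04 -8.80617668e-05] [-0.78794839  0.20172111  0.71550022] 0.0187
```

View pics/side0.png

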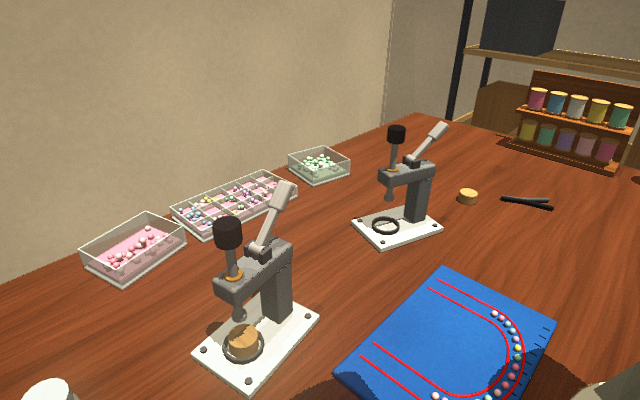

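View pics/top0.png

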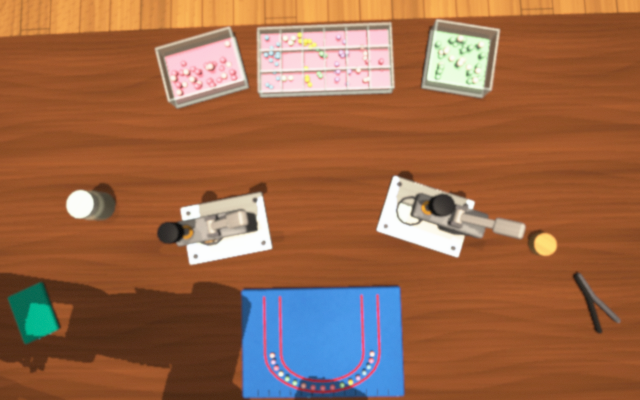

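The side picture shows the nearer stand with the blank in its ring (243,342), knob (228,232), raised lever end (283,195). In the top picture this is the left stand, knob (171,232); the spare is on the right with an empty ring at (410,210). Next I zoom in.

```bash
python3 - <<'E'
import cv2
a=cv2.imread("pics/side0.png")[170:395,180:330]; b=cv2.imread("pics/top0.png")[180:275,145:285]
a=cv2.resize(a,None,fx=2.6,fy=2.6,interpolation=2); b=cv2.resize(b,None,fx=2.8,fy=2.8,interpolation=2)
import numpy as np
o=np.zeros((590,790,3),np.uint8);o[:a.shape[0],:a.shape[1]]=a;o[:b.shape[0],395:395+b.shape[1]]=b;cv2.imwrite("pics/z.png",o)
E
cat > h.py <<'E'
import numpy as np,cv2,pickle
def cam(n): return pickle.load(open(n+".pkl","rb"))
def ray(n,u,v):
    c=cam(n);K=np.array([[c["fx"],0,c["cx"]],[0,c["fy"],c["cy"]],[0,0,1]])
    p=cv2.undistortPoints(np.array([[[u,v]]],float),K,np.array(c["D"]))[0,0]
    V=np.array(c["view"]);R=V[:3,:3];o=-R.T@V[:3,3];d=R.T@np.array([p[0],-p[1],-1]);return o,d/np.linalg.norm(d)
def atz(n,u,v,z): o,d=ray(n,u,v);return o+d*(z-o[2])/d[2]
def tri(s,t):
    (a,d),(b,e)=ray("side",*s),ray("top",*t)
    k=np.linalg.lstsq(np.c_[d,-e],b-a,rcond=None)[0];p=a+k[0]*d;q=b+k[1]*e;return (p+q)/2,np.linalg.norm(p-q)
def proj(n,P):
    c=cam(n);K=np.array([[c["fx"],0,c["cx"]],[0,c["fy"],c["cy"]],[0,0,1]]);V=np.array(c["view"])
    q=V[:3,:3]@np.array(P)+V[:3,3];return cv2.projectPoints(np.array([[q[0],-q[1],-q[2]]]),np.zeros(3),np.zeros(3),K,np.array(c["D"]))[0][0,0]
E
```

```text
(no output)
```

View pics/z.png

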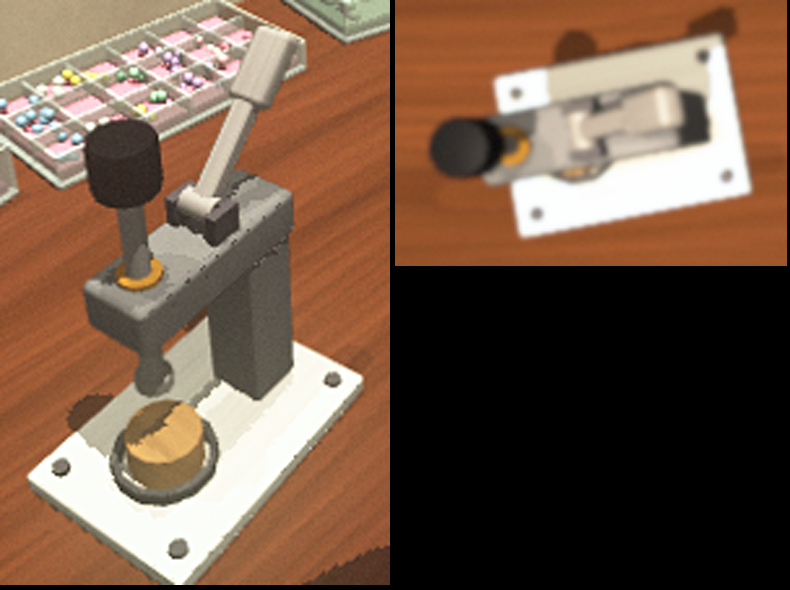

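Run:
```python
from h import *
np.set_printoptions(precision=4,suppress=True)
C=[atz("top",*p,.012) for p in [(180.7,208.6),(261.8,192.5),(271.8,248.6),(190.4,264.6)]];print(np.array(C))
S=[atz("side",*p,.012) for p in [(191.5,353.8),(250.4,393),(319.2,315.4)]];print("side",np.array(S))
c=np.mean(C,0);v=(C[0]+C[3]-C[1]-C[2]);v[2]=0;v/=np.linalg.norm(v);print("centre",c,"dir",v,np.degrees(np.arctan2(-v[0],v[1])))
cs=(S[0]+S[2])/2; w=S[1]-S[2];w[2]=0
w/=np.linalg.norm(w);print("side centre (diag)",cs,w)
for cc in(c,cs): print("rod axis pred",cc+.03*v)
print("knob",tri((226.9,223.1),(169.6,232.9)))
print("leverend",tri((285.8,182.3),(246.8,217.5)))
print("blank side",atz("side",180+164/2.6,170+430/2.6,.036))
sp=[atz("top",*p,.012) for p in [(394,177),(475,201),(460,256),(377,230)]];print("spare",np.array(sp))
```

```text
[[0.526  0.2649 0.012 ]
 [0.553  0.107  0.012 ]
 [0.4456 0.0893 0.012 ]
 [0.4186 0.2458 0.012 ]]
side [[0.5233 0.2653 0.012 ]
 [0.4199 0.2443 0.012 ]
 [0.4456 0.0924 0.012 ]]
centre [0.4858 0.1767 0.012 ] dir [-0.1693  0.9856  0.    ] 9.747093622134441
side centre (diag) [0.4844 0.1788 0.012 ] [-0.1663  0.9861  0.    ]
rod axis pred [0.4808 0.2063 0.012 ]
rod axis pred [0.4794 0.2084 0.012 ]
knob (array([0.4818, 0.2056, 0.2189]), np.float64(0.0018308248439526103))
leverend (array([0.5017, 0.0968, 0.2216]), np.float64(0.004598398634301074))
blank side [0.4804 0.2068 0.036 ]
spare [[ 0.5759 -0.1468  0.012 ]
 [ 0.526  -0.2977  0.012 ]
 [ 0.4237 -0.2639  0.012 ]
 [ 0.476  -0.1107  0.012 ]]
```

```bash
python3 -m inch '[[0,[0,0,40],[0,0,0]],[0,[20,-25,70],[0,0,0]],[0,[50,-62,70],[0,0,0]],[0,[80,-100,70],[0,0,0]],[0,[110,-137,70],[0,0,0]],[0,[140,-175,70],[0,0,0]],[0,[170,-212,70],[0,0,0]],[0,[200,-250,70],[0,0,0]],[0,[220,-275,70],[0,0,0]],[0,[220,-275,70],[0,0,0]]]'; python3 -m inch '[[0,[30,-37,0],[0,0,0]],[0,[60,-75,0],[0,0,0]],[0,[85,-107,0],[0,0,0]],[0,[96,-120,0],[0,0,0]],[0,[96,-120,0],[0,0,0]],[0,[96,-120,0],[0,0,0]]]'
```

```text
time_s: 1.1
eef_pos: [0.3866, 0.325, 0.3011]
orientation: [0.135, 0.991, -0.001, 0.0]
wrist_force: [-0.3, 0.1, -0.3]
opening: -0.0
gripper_force: 0.0
time_s: 1.7
eef_pos: [0.4803, 0.2084, 0.301]
orientation: [0.133, 0.991, 0.0, -0.001]
wrist_force: [-0.5, 0.7, 0.6]
opening: 0.001
gripper_force: 0.0
```

```bash
python3 -m inch '[[0,[0,-1,-30],[0,0,0]],[0,[0,-1,-60],[0,0,0]],[0,[0,-1,-72],[0,0,0]],[0,[0,-1,-77],[0,0,0]],[0,[0,-1,-82],[0,0,0]],[0,[0,-1,-87],[0,0,0]],[0,[0,-1,-90],[0,0,0]],[0,[0,-1,-90],[0,0,0]]]'
python3 - <<'E'
from bench import imaging
import cv2,numpy as np
a=imaging.read_camera("side")["img"][:,:,::-1][120:395,150:350]
cv2.imwrite("pics/s1.png",cv2.resize(a,None,fx=2,fy=2))
E
```

```text
time_s: 2.5
eef_pos: [0.4812, 0.2071, 0.2116]
orientation: [0.133, 0.991, 0.0, 0.0]
wrist_force: [-0.4, -0.0, 0.1]
opening: -0.002
gripper_force: 0.0
```

View pics/s1.png

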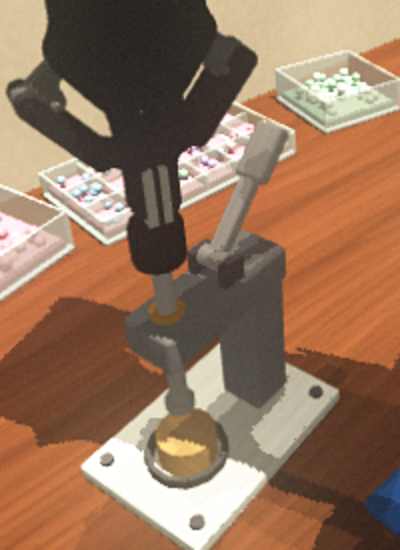

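The knob top is under the shut fingertips (crop 155,222), and the rod has already come down some 8 mm: foot at crop (180,400), just above the blank. I'll keep pressing slowly.

```bash
python3 -m inch '[[0,[0,0,-4],[0,0,0]],[0,[0,0,-8],[0,0,0]],[0,[0,0,-12],[0,0,0]],[0,[0,0,-15],[0,0,0]],[0,[0,0,-18],[0,0,0]],[0,[0,0,-20],[0,0,0]]]'; python3 -m inch '[[0,[0,0,-2],[0,0,0]],[0,[0,0,-4],[0,0,0]]]'
```

```text
time_s: 3.15
eef_pos: [0.4811, 0.2069, 0.1911]
orientation: [0.133, 0.991, 0.0, 0.0]
wrist_force: [1.8, 0.2, 3.5]
opening: 0.004
gripper_force: 1.8
time_s: 3.35
eef_pos: [0.4811, 0.2069, 0.1872]
orientation: [0.133, 0.991, 0.0, 0.0]
wrist_force: [3.4, -0.9, 3.7]
opening: -0.004
gripper_force: 1.8
```

```bash
python3 -m inch '[[0,[0,0,-1],[0,0,0]],[0,[0,0,-2],[0,0,0]]]'
```

```text
time_s: 3.55
eef_pos: [0.4811, 0.207, 0.1859]
orientation: [0.133, 0.991, 0.0, 0.0]
wrist_force: [-2.2, -1.4, 20.6]
opening: -0.003
gripper_force: 9.5
```

The foot is on the blank (20 N at knob top 0.186, as expected). Now up and over the lever.

```bash
python3 -m inch '[[0,[0,0,0],[0,0,0]],[0,[0,0,20],[0,0,0]],[0,[0,0,60],[0,0,0]],[0,[0,0,100],[0,0,0]],[0,[0,0,100],[0,0,0]],[0,[8,-45,100],[0,0,0]],[0,[15,-89,100],[0,0,0]],[0,[15,-89,100],[0,0,0]],[0,[15,-89,100],[0,0,0]]]'
python3 - <<'E'
from bench import imaging
import cv2,numpy as np
a=imaging.read_camera("side")["img"][:,:,::-1][70:370,150:350]
b=imaging.read_camera("top")["img"][:,:,::-1][150:300,130:330]
o=np.zeros((600,800,3),np.uint8);o[:,:400]=cv2.resize(a,None,fx=2,fy=2);o[:300,400:]=cv2.resize(b,None,fx=2,fy=2)
cv2.imwrite("pics/s2.png",o)
E
```

```text
time_s: 4.45
eef_pos: [0.4951, 0.1171, 0.2844]
orientation: [0.134, 0.991, -0.0, -0.001]
wrist_force: [0.0, -0.9, 0.2]
opening: -0.002
gripper_force: 0.0
```

View pics/s2.png

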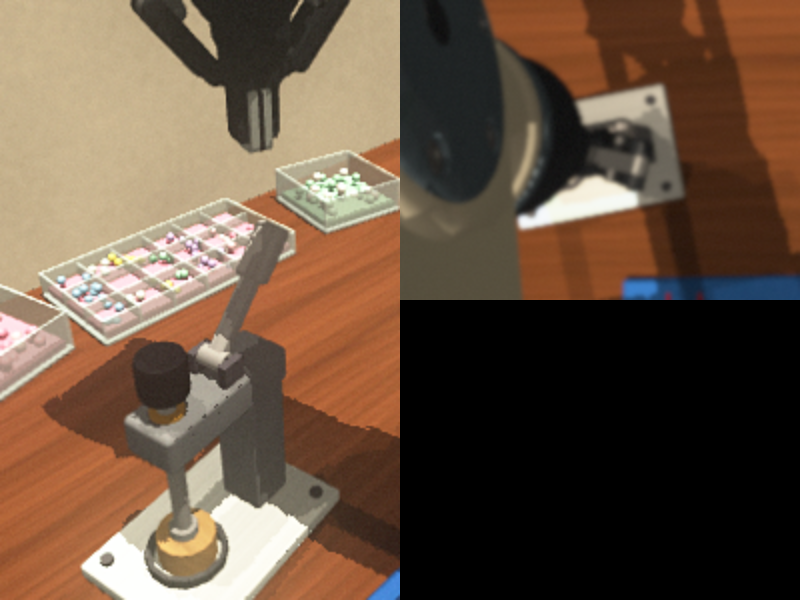

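The foot sits on the blank (crop 183,530), and the fingers are above the raised lever (crop 262,150). Pressing down now, drifting outwards.

```bash
python3 -m inch '[[0,[0,0,-30],[0,0,0]],[0,[0,0,-50],[0,0,0]],[0,[0,0,-60],[0,0,0]],[0,[0,0,-70],[0,0,0]],[0,[0,-4,-80],[0,0,0]],[0,[1,-8,-90],[0,0,0]],[0,[2,-12,-100],[0,0,0]],[0,[2,-15,-107],[0,0,0]],[0,[2,-15,-113],[0,0,0]],[0,[2,-15,-113],[0,0,0]]]'
```

```text
time_s: 5.55
eef_pos: [0.4973, 0.1026, 0.1714]
orientation: [0.133, 0.991, -0.0, -0.001]
wrist_force: [0.2, 0.5, -0.1]
opening: -0.0
gripper_force: 0.0
```

```bash
python3 -m inch '[[0,[0,0,-3],[0,0,0]],[0,[0,0,-6],[0,0,0]],[0,[0,0,-8],[0,0,0]]]';python3 -m inch '[[0,[0,0,-1],[0,0,0]],[0,[0,0,-2],[0,0,0]]]'
```

```text
time_s: 5.85
eef_pos: [0.4978, 0.1029, 0.1642]
orientation: [0.133, 0.991, -0.0, 0.0]
wrist_force: [-0.1, -1.6, 3.2]
opening: 0.002
gripper_force: 1.4
time_s: 6.05
eef_pos: [0.4978, 0.1029, 0.1623]
orientation: [0.133, 0.991, -0.0, 0.0]
wrist_force: [0.3, -1.8, 2.7]
opening: 0.002
gripper_force: 1.5
```

```bash
python3 -m inch '[[0,[0,0,-1],[0,0,0]],[0,[0,0,-2],[0,0,0]]]'
```

```text
time_s: 6.25
eef_pos: [0.498, 0.1029, 0.1615]
orientation: [0.133, 0.991, 0.0, 0.0]
wrist_force: [-6.3, -3.0, 25.5]
opening: 0.003
gripper_force: 12.9
```

The lever is at its stop (25 N at z = 0.1615). Retreat and check.

```bash
python3 -m inch '[[0,[0,0,0],[0,0,0]],[0,[0,0,20],[0,0,0]],[0,[0,0,60],[0,0,0]],[0,[0,0,110],[0,0,0]],[0,[0,0,140],[0,0,0]],[0,[0,0,140],[0,0,0]],[0,[0,0,140],[0,0,0]]]'
python3 - <<'E'
from bench import imaging
import cv2
a=imaging.read_camera("side")["img"][:,:,::-1][120:395,150:350]
cv2.imwrite("pics/s3.png",cv2.resize(a,None,fx=2,fy=2))
E
```

```text
time_s: 6.95
eef_pos: [0.4977, 0.1031, 0.3003]
orientation: [0.133, 0.991, 0.0, 0.0]
wrist_force: [-0.7, -0.0, -1.2]
opening: -0.003
gripper_force: 0.0
```

View pics/s3.png

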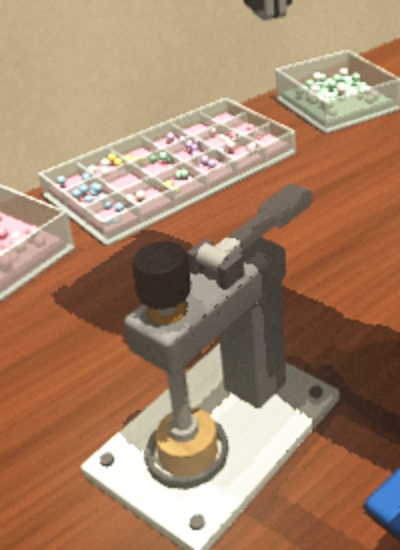

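The foot is on the blank (crop 183,432) and the lever is down (end at crop 308,192). I'll check that end against the projection of a level lever.

Run:
```python
from h import *
r=np.array([.4811,.207]);d=np.array([.169,-.986])
h=r+.045*d
for a in (0,5,10,15,20):
    t=np.radians(a);e=h+.095*np.cos(t)*d
    p=proj("side",[*e,.155+.095*np.sin(t)]);print(a,(p-[150,120])*2)
print("hinge",(proj("side",[*h,.155])-[150,120])*2)
```

```text
0 [303.31567418 191.657256  ]
5 [302.86806186 182.26378903]
10 [301.82466133 173.22482588]
15 [300.17456149 164.59689061]
20 [297.90834478 156.43872937]
hinge [216.33813611 258.17060105]
```

```bash
python3 -c "
from bench import manip
print(manip.job_done())"
```

```text
the job is handed in; nothing more can be done
None
```

The job is handed in: on the stand with the blank, the stop rod's foot rests on the blank, and the clamp lever is pushed down to its stop and looks level in the last picture; the spare stand was not touched.

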